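Hold the grinder guard at its mark

ROBOT

A 6-joint arm with a two-finger parallel gripper is mounted at the origin on the work surface. World frame = base frame: x ahead of the robot, y to its left, z up, the work surface at z = 0. Lengths are in mm, angles in rad, forces in N, time in s.
With the tool pointing down it reaches from about 350 to 975 mm from the base axis. Payload 7.1 kg.
Tool frame: the origin (TCP) lies between the finger pads; the fingertips stand 14 mm ahead of it and the grasp point (between the pads) lies 5 mm behind it (ctrl.tcp_to_tips is the distance from the TCP to the fingertips, in mm); z points along the fingers, y is the line along which they close (so a half turn about z gives the same grasp; the last joint's range is limited). The gripper opens to 88 mm and grips with 3 to 60 N. Pads are 20 mm wide; open, the fingers measure 115 mm over their backs; the gripper's body (75 mm by 178 mm) begins 61 mm behind the grasp point.
Start: joints at [-1.335, 0.423, 1.63, -0, 1.089, -0.019], TCP at [157.551, -604.8, 236.675] pointing down, gripper open.
Joint ranges: [-3, 3], [-0.9, 2.11], [0.09, 2.58], [-1.31, 4.45], [0.11, 2.69], [-2.54, 2.54]. Speed limits (rad/s): [2.39, 2.39, 3.01, 3.14, 3.14, 3.14].

INTERFACE

Orientations are given as a rotation vector (axis times angle).
In Python, from workcell import ctrl gives the robot as it stands.
- The arm moves only by the tool apply_moves, never from a script. Its argument "series" is a list that holds one entry, the list of rows, each a list of 7 numbers: the shift along the tool's x, y, z in cm, then the turn, a rotation vector about the tool's x, y, z in degrees, then the opening, from 0 (shut) to 1 (fully open). A call has 1 to 12 rows; each row shifts and turns the commanded pose from where the row before left it, along the tool's axes as they then stand; what a row does not reach is not made up. A row lasts 1/10 s, in which the tool goes at most 50 mm and 8.59 degrees, less where a joint would pass 70% of its speed; a pose out of reach is approached as far as the arm can. A call with a gripper value outside its range is refused whole. The fingers move at their own pace and stop on an object; the grip force is fixed at half the most. Time passes only in rows, so rows that do not move let the fingers close. It gives the time, the measured TCP pose, the force and the opening at its end, in the units of the state.
- ctrl.get_obs(): the state, without advancing time (a new reading comes with each control period).
- ctrl.get_image(name): name is "scene" or "top" or "wrist"; returns a dict with "img" (420x560x3 uint8, blue, green, red), "K" (3x3 intrinsics, pixels), "cam_to_world" (4x4, takes a point from camera to world coordinates). Camera axes: x right, y down, z forward; pixel columns grow to the right and rows downward; lengths in mm; the calibration is good to about 2 mm. A picture is of the moment at which its call begins. There is no depth.
- ctrl.close_job(): hands the job in, once; it reports no verdict.
The state is a dict: "t": time; "qpos": joint angles; "qvel": joint speeds; "joint_torque": joint torques, N m; "ee_pos": TCP position; "orientation": TCP orientation; "ft_force": force on the tool from outside, world axes, zero at the start; "moment": the same for the moment, N m; "width": finger opening in mm.
Only numpy, scipy, OpenCV 4.12 (cv2) and the standard library are available. Lean on these libraries where they do the work, as an engineer would, in place of code of your own. Each camera call takes 0.05 s, during which the arm holds its last target. There are 200 camera calls.

TASK

Before anyone looks at the wheel of the bench electrode grinder, turn its speed knob so that the orange pointer stands at the green zero mark, and only then lift the sprung grey hood by its black bar until the yellow needle points at the red clip on the side quadrant. Finish while holding the bar, with the hood still at the clip: it snaps shut if let go. Leave the red clip where it is, and do not disturb the bottle, the steel offcut and the tin on the bench.

Things in the scene. Friction and masses are not known exactly. Their poses are not given: they have to be found in the camera images.
- grinder: The bench grinder, bolted down: blue base block 230 x 180 x 100 mm (x, y, z) with a lower console (top 55 mm above the bench) on its -y side, reaching to 275 mm from the centre. Origin under the centre of the base block, on the bench; its x axis points from the hood's bar towards the hinge (away from the robot apart from yaw within 0.25 rad), z up. Its place and yaw vary.
- knob (a joint): Angle of the speed knob about a vertical axis, rad: 0 when its pointer is at the green zero mark; grows clockwise seen from above; travels from -1.2 to 2.6. Starts between 0.7 and 2.2. About 0.05 N m of friction holds it wherever it is left.
- knob_grip (a point): Point on the knob's axis at a good gripping height, about 90 mm above the bench. The knob is a black round disc (48 mm diameter, 8 mm high) carrying an upright black grip bar 56 mm long, 16 mm thick, 34 mm high: the bar's top is 9 mm above this point, its foot 25 mm below. The bar lies along the pointer's direction; grip across its 16 mm. The disc stands on an aluminium dial plate of 90 mm diameter.
- knob_pointer (a point): The pointer end of the knob's bar, at its top: the end with the orange stripe, 28 mm from the axis.
- zero_mark (a point): The green zero mark, a stripe on the dial and console 41 mm from the knob's axis on the robot's side (the grinder's -x).
- hood (a joint): Opening angle of the hood, rad: 0 shut (its start), grows as its front edge rises, up to 1.2. A spring and its weight shut it: holding it at the clip takes about 5 to 10 N upwards at the bar.
- hinge (a point): Middle of the hood's hinge line, at the rear top edge of the base block, 100 mm above the bench, 105 mm behind the grinder's centre. The hinge line is parallel to the grinder's y.
- bar (a point): The hood's black round lifting bar: 12 mm diameter, 110 mm long along the grinder's y, carried by two arms 44 mm in front of the hood's front wall, free all round between its arms. This point is the bar's middle; with the hood shut it is 257 mm in front of the hinge line and 50 mm above it (150 mm above the bench). It can turn in the grip while it travels round the hinge. The hood is a grey sheet shell 215 x 190 x 62 mm (x, y, z), its top 162 mm above the bench when shut.
- needle_tip (a point): Tip of the yellow needle on the hood's +y side, 190 mm from the hinge line and 125 mm from the grinder's middle plane; level with the hinge when the hood is shut.
- clip (a joint): Place of the red clip on the quadrant, rad: the needle points at the middle of the clip when the hood's angle equals this value. Starts between 0.35 and 0.7 and stays there.
- clip_mark (a point): Middle of the inner face of the red clip (26 x 26 mm, 18 mm along the arc) on the aluminium quadrant arc on the grinder's +y side, 190 mm from the hinge line. It meets the needle's tip when the hood is at the clip.
- bottle: Yellow plastic bottle with a green cap, 56 mm diameter, 150 mm high, loose. Origin under its centre.
- offcut: Short offcut of a steel H profile, 60 x 60 x 60 mm, loose. Origin under its centre.
- tin: Empty aluminium cup, 72 mm diameter, 85 mm high, loose. Origin under its centre.

How it is judged (in metres and radians):
On the way:
1. the speed knob's pointer stands at the zero mark while the hood is still shut (value of joint knob between -0.12 and 0.12 rad and value of joint hood below 0.1 rad), for 0.2 s.
At the end, for the whole second after the job is handed in: Through the last second the fingers hold the bar (over 2 N), the hood is still and its needle's tip is within 9 mm of the middle of the clip (within the clip's width), the knob is within 0.12 rad of zero, and the bottle, offcut and tin stand upright within 30 mm of where they were (value of joint knob between -0.12 and 0.12 rad and distance between needle_tip and clip_mark below 0.009 m and value of joint hood above 0.25 rad and velocity of joint hood between -0.1 and 0.1 rad/s and contact force between the fingers and hood_c0 above 2 N and distance of each of bottle, offcut, tin from where it was at the start of the episode below 0.03 m and angle between each of bottle, offcut, tin's own z axis and vertical below 0.3 rad); the arm keeps its last pose, push and grip.
It fails at once if the hood is lifted while the speed knob is not at zero (value of joint hood above 0.15 rad and (value of joint knob above 0.2 rad or value of joint knob below -0.2 rad)).
It fails at once if the red clip is pushed out of its place (distance of clip_mark from where it was at the start of the episode above 0.006 m).
It fails at once if the bottle, the offcut or the tin is disturbed (distance of any of bottle, offcut, tin from where it was at the start of the episode above 0.03 m or angle between any of bottle, offcut, tin's own z axis and vertical above 0.3 rad).
It also fails if it takes over 70 s, if anything falls off the work surface, if the arm or the gripper's body presses on something with over 40 N, if the wrist force passes 120 N, or if a joint passes its speed limit or range.

## Working session

There is one attempt and no reset: what is moved stays moved. The work goes in short steps, Python scripts to look and compute and a tool call to move; the robot and the scene stay as the last step left them, time stands still between calls to the robot, and variables do not carry over. Pictures are saved under pics/ and viewed, on a budget of 10 in all, crops included, one or two more only if the job needs it, and the job is handed in when it is done.

Besides the shell and the picture viewer there is one more tool, called after "Request:" by a JSON object that holds its "name" and its "arguments". apply_moves: Moves the arm, as the interface text tells. Its arguments: {"type":"object","properties":{"series":{"type":"array","items":{"type":"array","items":{"type":"array","items":{"type":"number"}}}}},"required":["series"]}

```bash
mkdir -p pics; ls; python3 - <<'E'
from workcell import ctrl
import cv2,numpy as np
a=ctrl.get_image("scene");b=ctrl.get_image("top")
for n,i in(("scene",a),("top",b)):
    cv2.imwrite(f"pics/{n}0.png",i["img"]);print(n,i["K"].tolist(),np.round(i["cam_to_world"],4).tolist())
print(ctrl.get_obs())
E
```

```text
pics
scene [[385.9187557200271, 0.0, 279.20011566338957], [0.0, 385.9187557200271, 206.80503838991805], [0.0, 0.0, 1.0]] [[-0.0163, 0.5651, -0.8248, 1662.7882], [0.9997, 0.0256, -0.0022, 3.0897], [0.0198, -0.8246, -0.5654, 832.1446], [0.0, 0.0, 0.0, 1.0]]
top [[422.6787265634292, 0.0, 279.1781238538618], [0.0, 422.6787265634292, 212.59750703533135], [0.0, 0.0, 1.0]] [[-0.0227, -0.9911, 0.1312, 465.3015], [-0.9997, 0.023, 0.0008, 1.0353], [-0.0038, -0.1312, -0.9914, 1493.9708], [0.0, 0.0, 0.0, 1.0]]
{'t': 0.1, 'qpos': array([-1.33500354e+00,  4.23775404e-01,  1.63061855e+00,  4.58982886e-05,
        1.08859823e+00, -1.90266872e-02]), 'qvel': array([ 1.30224431e-03, -1.00130470e-03, -1.66478489e-03, -1.32340131e-03,
        5.72006954e-05, -1.51381237e-04]), 'joint_torque': array([-1.61640135e-03, -5.45615244e+01, -2.74324143e+01,  6.43585646e-02,
        1.87732227e-02, -1.08706533e-05]), 'ee_pos': array([ 157.45004856, -604.33598814,  235.97060421]), 'orientation': array([-3.11474786e+00, -3.98976895e-01,  1.74245048e-04]), 'ft_force': array([0.03295773, 0.48768823, 0.04456224]), 'moment': array([-0.0154339 ,  0.04177501,  0.04313534]), 'width': 87.96013301644851}
```

View pics/scene0.png

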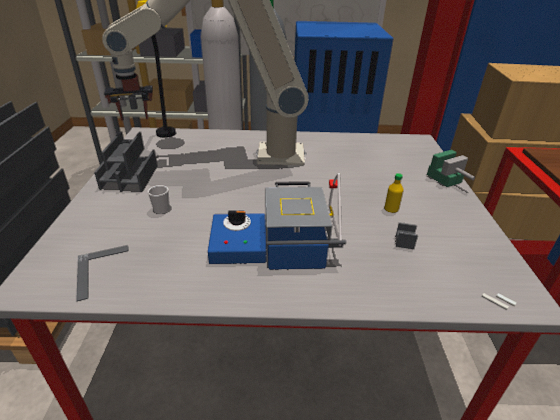

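View pics/top0.png

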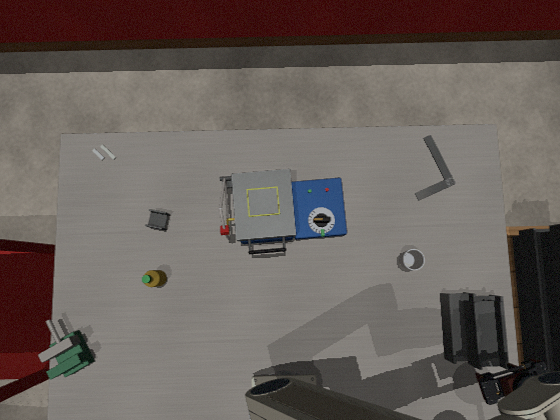

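Scene: grinder mid-bench, dial at top-view (321,220), bar near (267,250), red clip (225,230), tin (410,260), bottle (153,278), offcut (158,219).

```bash
cat > h.py <<'E'
import cv2,numpy as np
from workcell import ctrl
from scipy.spatial.transform import Rotation as R
def ray(I,u,v):
    T=I["cam_to_world"];d=T[:3,:3]@np.linalg.inv(I["K"])@[u,v,1.];return T[:3,3],d
def plane(I,p,z):
    o,d=ray(I,*p);return o+d*(z-o[2])/d[2]
def proj(I,P):
    T=I["cam_to_world"];c=T[:3,:3].T@(np.asarray(P)-T[:3,3]);p=I["K"]@c;return p[:2]/p[2]
def tri(I,p,J,q):
    (a,d),(b,e)=ray(I,*p),ray(J,*q)
    s=np.linalg.lstsq(np.c_[d,-e],b-a,rcond=None)[0];x,y=a+s[0]*d,b+s[1]*e
    return (x+y)/2,np.linalg.norm(x-y)
def blobs(I,lo,hi,box=None,n=3,minA=3):
    m=cv2.inRange(cv2.cvtColor(I["img"],cv2.COLOR_BGR2HSV),lo,hi)
    if box:
        k=np.zeros_like(m);x0,y0,x1,y1=box;k[y0:y1,x0:x1]=255;m&=k
    N,l,s,c=cv2.connectedComponentsWithStats(m)
    r=sorted([(int(s[i,4]),c[i].round(1).tolist(),s[i,:4].tolist()) for i in range(1,N) if s[i,4]>=minA],reverse=True)[:n]
    return r,m
E
python3 - <<'E'
from h import *
A=ctrl.get_image("scene");B=ctrl.get_image("top")
for n,I,bx in(("scene",A,(190,160,360,280)),("top",B,(210,160,360,260))):
    for c,lo,hi in(("red",(0,150,80),(6,255,255)),("orange",(7,150,100),(18,255,255)),("yellow",(22,120,100),(33,255,255)),("green",(45,100,60),(80,255,255)),("blue",(100,120,40),(125,255,255))):
        print(n,c,blobs(I,lo,hi,bx,4)[0])
r,m=blobs(B,(100,120,40),(125,255,255),(290,160,360,260),1)
c=max(cv2.findContours(m,0,2)[0],key=cv2.contourArea);q=cv2.boxPoints(cv2.minAreaRect(c))
print("console",q.tolist(),[plane(B,p,55)[:2].round(0).tolist() for p in q])
k=B["img"][155:265,215:355];l=A["img"][170:270,200:355]
cv2.imwrite("pics/c1.png",np.vstack([cv2.resize(k,(700,300*11//6-250),interpolation=2)]+[cv2.resize(l,(700,300),interpolation=2)]))
E
```

```text
scene red [(40, [332.4, 183.0], [329, 180, 8, 7]), (4, [225.5, 242.0], [225, 241, 2, 3])]
scene orange [(16, [240.5, 211.5], [237, 211, 8, 2])]
scene yellow [(96, [295.8, 207.3], [280, 198, 35, 17]), (19, [330.8, 211.7], [329, 206, 4, 10])]
scene green [(6, [245.0, 241.5], [244, 241, 3, 2])]
scene blue [(2300, [237.6, 241.6], [208, 214, 58, 50]), (1419, [297.0, 256.0], [268, 244, 61, 25]), (687, [296.4, 233.6], [268, 227, 59, 14])]
top red [(54, [224.9, 230.3], [221, 225, 8, 10]), (5, [326.6, 189.2], [326, 188, 2, 3])]
top orange []
top yellow [(14, [272.5, 213.9], [266, 213, 14, 2]), (14, [230.3, 218.8], [227, 218, 7, 3]), (10, [259.5, 215.0], [255, 215, 10, 1]), (7, [271.0, 187.0], [268, 187, 7, 1])]
top green [(22, [322.0, 232.4], [321, 229, 4, 8]), (7, [309.0, 190.7], [308, 190, 3, 3])]
top blue [(2244, [317.8, 205.0], [292, 178, 55, 61]), (58, [265.5, 239.5], [251, 238, 31, 5]), (11, [288.5, 237.4], [286, 237, 7, 2]), (11, [243.6, 241.4], [241, 241, 7, 2])]
console [[290.1644592285156, 181.5858917236328], [341.3881530761719, 177.19529724121094], [346.3087463378906, 234.6020965576172], [295.0850524902344, 238.99269104003906]] [[763.0, -38.0], [775.0, -216.0], [575.0, -225.0], [564.0, -50.0]]
```

View pics/c1.png

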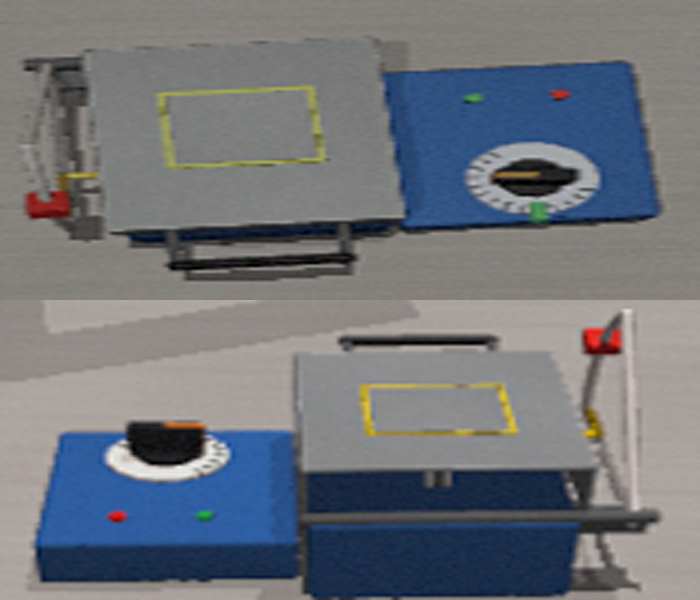

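The crop shows the pointer facing image-left (knob about +1.5 rad), the bar ends at about (249.6,251.8) and (285.4,249.6) in the top view, and the zero mark at (322,232).

```bash
python3 - <<'E'
from h import *
A=ctrl.get_image("scene");B=ctrl.get_image("top")
a,b=plane(B,(249.6,251.8),150),plane(B,(285.4,249.6),150);bar=(a+b)/2;d=a-b
yaw=np.arctan2(-d[0],d[1]);print("bar",bar,np.linalg.norm(d),"yaw",yaw)
# console edge yaw
c,s=np.cos(yaw),np.sin(yaw);X=np.array([c,s]);Y=np.array([-s,c])
for I,bx in((A,(215,195,262,235)),(B,(305,203,340,237))):
    r,m=blobs(I,(0,0,110),(179,70,255),bx,40,2)
    pts=cv2.findNonZero(m);h=cv2.convexHull(pts);e=cv2.fitEllipse(h);print(e)
    print("dial",plane(I,e[0],57))
g=plane(B,(322,232.4),57);print("green",g)
# hood yellow rect centroid on top & centre of grinder
r,m=blobs(B,(20,60,90),(35,255,255),(240,180,285,220),1);h=cv2.findNonZero(m);q=cv2.minAreaRect(h);bp=cv2.boxPoints(q)
w=[plane(B,p,162) for p in bp];print("rect",plane(B,q[0],162)[:2],[(w[i]-w[i-1])[:2].round(0).tolist() for i in range(4)])
hinge=bar[:2]+257*X;O=bar[:2]+152*X
print("origin",O,"hinge",hinge,"rect rel",[ (plane(B,q[0],162)[:2]-O)@v for v in(X,Y)])
P,e=tri(A,(332.4,183),B,(224.9,230.3));print("clip",P,e,"rel",(P[:2]-hinge)@X,(P[:2]-hinge)@Y,P[2]-100,"ang",np.arctan2(P[2]-100,-(P[:2]-hinge)@X))
# pointer direction: orange stripe
for I,bx,u in((A,(225,200,255,225),0),(B,(305,205,340,232),0)):
    r,m=blobs(I,(5,90,70),(22,255,255),bx,1,2);print(r)
    if r: print(plane(I,r[0][1],99), [plane(I,p,99)[:2].round().tolist() for p in cv2.boxPoints(cv2.minAreaRect(cv2.findNonZero(m)))])
for n,p in(("tin",(410,260)),("bottle",(153,278)),("off",(158,219))): print(n,plane(B,p,60)[:2])
E
```

```text
bar [522.2585243   41.90984426 150.        ] 113.6822568714277 yaw 0.038304021483319704
((237.91448974609375, 203.76473999023438), (48.71223449707031, 52.62962341308594), 12.683287620544434)
dial [ 519.33453467 -147.97967963   57.        ]
((320.92425537109375, 219.87840270996094), (25.99234390258789, 26.57901954650879), 124.77584838867188)
dial [ 627.08178172 -139.95390938   57.        ]
green [ 584.08737525 -142.08507054   57.        ]
rect [679.42032977  53.51014543] [[91.0, 6.0], [6.0, -102.0], [-91.0, -5.0], [-6.0, 101.0]]
origin [674.14703088  47.7306319 ] hinge [779.0700124   51.75157074] rect rel [np.float64(5.490755350481891), np.float64(5.573335035554081)]
clip [586.23745105 170.75151599 192.9734564 ] 0.4843925928157414 rel -188.13405495338102 126.29711419689166 92.97345640100241 ang 0.458986627387027
[(18, [240.0, 211.5], [236, 211, 9, 2])]
[ 626.3180703  -128.22125768   99.        ] [[624.0, -142.0], [623.0, -115.0], [629.0, -115.0], [630.0, -141.0]]
[(19, [317.7, 218.5], [313, 218, 10, 2])]
[ 627.20682508 -125.29399474   99.        ] [[629.0, -110.0], [629.0, -140.0], [625.0, -140.0], [626.0, -110.0]]
tin [ 483.86937434 -434.6375945 ]
bottle [443.52185642 430.75751147]
off [642.66294614 416.93091082]
```

Request:
{"name": "apply_moves", "arguments": {"series": [[[3.5,-2,0,0,0,0,1],[4,-2.3,0,0,0,0,1],[4,-2.3,0,0,0,0,1],[4,-2.3,0,0,0,0,1],[4,-2.3,0,0,0,0,1],[4,-2.3,0,0,0,0,1],[4,-2.3,0,0,0,0,1],[4,-2.3,0,0,0,0,1],[4,-2.3,0,0,0,0,1],[4,-2.3,0,0,0,0,1],[4,-2.3,0,0,0,0,1],[4,-2.3,0,0,0,0,1]]]}}

```text
t: 1.5
ee_pos: [549.6, -219.3, 236.8]
orientation: [3.116, 0.399, 0.0]
ft_force: [1.3, -0.4, -0.7]
width: 87.7
```

Request:
{"name": "apply_moves", "arguments": {"series": [[[3.2,-1.9,0,0,0,0,1],[3.2,-1.9,0,0,0,0,1],[3.2,-1.9,0,0,0,0,1],[0,0,0,0,0,-8.4,1],[0,0,0,0,0,-8.4,1],[0,0,0,0,0,-8.4,1],[0,0,0,0,0,-8.4,1],[0,0,0,0,0,-8.4,1],[0,0,0,0,0,-8.4,1],[0,0,0,0,0,-8.4,1],[0,0,0,0,0,-8.4,1],[0,0,0,0,0,-8.2,1]]]}}

```text
t: 2.7
ee_pos: [626.9, -141.5, 236.6]
orientation: [-2.215, -2.228, 0.0]
ft_force: [0.3, 0.3, 0.2]
width: 87.7
```

```bash
python3 - <<'E'
from h import *
W=ctrl.get_image("wrist");o=ctrl.get_obs();print(o["t"],o["ee_pos"],o["qpos"],R.from_rotvec(o["orientation"]).as_matrix().round(3).tolist())
print(W["K"].tolist(),W["cam_to_world"].round(3).tolist())
cv2.imwrite("pics/w1.png",W["img"])
for c,lo,hi in(("orange",(5,130,80),(20,255,255)),("green",(45,100,60),(80,255,255))):
    r=blobs(W,lo,hi,None,3,15)[0];print(c,r,[plane(W,b[1],99 if c=="orange" else 57)[:2] for b in r])
E
```

```text
2.75 [ 626.8338641  -141.51657698  236.56752515] [-2.40531836e-01  4.49072165e-01  1.58859643e+00 -7.06830829e-05
  1.10420202e+00 -2.53534133e-01] [[-0.013, 1.0, -0.0], [1.0, 0.013, 0.0], [0.0, -0.0, -1.0]]
[[307.99955963590213, 0.0, 275.70776644284365], [0.0, 307.99955963590213, 211.37439259001397], [0.0, 0.0, 1.0]] [[1.0, 0.006, -0.0, 628.551], [0.006, -0.963, -0.271, -66.422], [-0.002, 0.271, -0.963, 383.47], [0.0, 0.0, 0.0, 1.0]]
orange [(258, [467.5, 330.6], [459, 304, 14, 50]), (196, [275.6, 186.5], [273, 170, 7, 35]), (49, [81.9, 333.2], [80, 324, 5, 21])] [array([ 835.42018747, -278.37651195]), array([ 628.21702666, -122.22513711]), array([ 419.68632795, -284.57501462])]
green [(168, [236.3, 196.9], [226, 192, 22, 11]), (109, [373.2, 160.4], [368, 155, 12, 12])] [array([ 585.51102482, -142.20203803]), array([ 730.63954451, -101.97591659])]
```

View pics/w1.png

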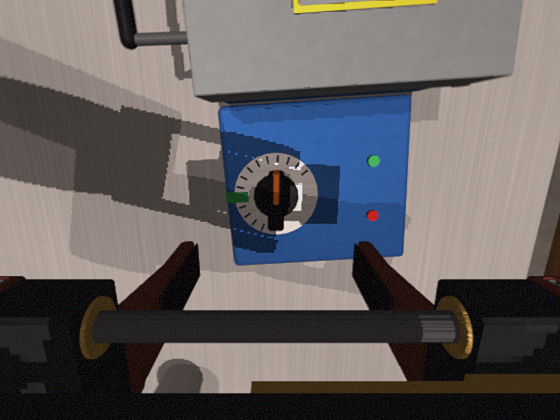

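Wrist view: dial centred near (276,194), pointer upward in the image (stripe (275.6,170–204)), green mark at (236,197). The bar lies along world y, so the grip orientation fits.

```bash
python3 - <<'E'
from h import *
W=ctrl.get_image("wrist")
h=cv2.cvtColor(W["img"],cv2.COLOR_BGR2HSV)
m=cv2.inRange(h,(100,140,30),(125,255,255));k=np.zeros_like(m);k[150:238,232:322]=255
n=cv2.inRange(h,(0,0,90),(179,90,255))&k
e=cv2.fitEllipse(cv2.convexHull(cv2.findNonZero(n)));print(e,plane(W,e[0],57))
for p in((276,170),(276,204),(276,229),(275,170)):print(p,plane(W,p,99)[:2])
# console side edges for yaw
for s in((220,108),(236,263)),((409,97),(404,254)): 
    a,b=[plane(W,p,55) for p in s];print(a,b)
a,b=plane(W,(195,97),100),plane(W,(512,73),100)
E
```

```text
((275.7423095703125, 192.86634826660156), (81.76087188720703, 83.12657928466797), 98.70303344726562) [ 628.29421158 -137.47762195   57.        ]
(276, 170) [ 628.22223497 -106.74007851]
(276, 204) [ 628.64041644 -139.17240383]
(276, 229) [ 628.96474874 -164.32619847]
(275, 170) [ 627.29781252 -106.75202134]
[570.7445066  -50.86956512  55.        ] [ 583.13441657 -221.83549166   55.        ]
[760.59546371 -38.02404698  55.        ] [ 776.90990216 -207.90285659   55.        ]
```

Request:
{"name": "apply_moves", "arguments": {"series": [[[0.5,0.15,3,0,0,0,1],[0,0,4,0,0,0,1],[0,0,4,0,0,0,1],[0,0,2.75,0,0,0,1],[0,0,0,0,0,0,0],[0,0,0,0,0,0,0],[0,0,0,0,0,0,0],[0,0,0,0,0,0,0],[0,0,0,0,0,0,0],[0,0,0,0,0,0,0],[0,0,0,0,0,0,0],[0,0,0,0,0,0,0]]]}}

```text
t: 4.0
ee_pos: [628.5, -136.6, 99.4]
orientation: [2.221, 2.221, 0.0]
ft_force: [0.0, -0.6, 0.1]
width: 27.0
```

Request:
{"name": "apply_moves", "arguments": {"series": [[[0,0,0,0,0,0,0],[0,0,0,0,0,0,0],[0,0,0,0,0,0,0],[0,0,0,0,0,0,0]]]}}

```text
t: 4.4
ee_pos: [627.0, -136.4, 99.1]
orientation: [-2.22, -2.22, 0.003]
ft_force: [-5.2, -0.2, 4.0]
width: 16.0
```

Request:
{"name": "apply_moves", "arguments": {"series": [[[0,-0.2,0,0,0,0,0],[0,0,0,0,0,8,0],[0,0,0,0,0,8,0],[0,0,0,0,0,8,0],[0,0,0,0,0,8,0],[0,0,0,0,0,8,0],[0,0,0,0,0,8,0],[0,0,0,0,0,8,0],[0,0,0,0,0,8,0]]]}}

```text
t: 5.3
ee_pos: [629.8, -137.8, 99.3]
orientation: [3.058, 0.7, 0.01]
ft_force: [13.3, -2.3, -9.9]
width: 17.6
```

```bash
python3 - <<'E'
from h import *
W=ctrl.get_image("wrist");o=ctrl.get_obs();print(o["ee_pos"],o["qpos"],o["ft_force"],o["width"])
cv2.imwrite("pics/w2.png",W["img"])
E
```

```text
[ 629.93844683 -137.70312082   99.36223309] [-2.33301395e-01  6.18739874e-01  1.66604799e+00 -1.06642464e-03
  8.48716971e-01  8.95610804e-01] [ 10.59248603  -3.44312657 -10.11422444] 17.929191574969487
```

View pics/w2.png

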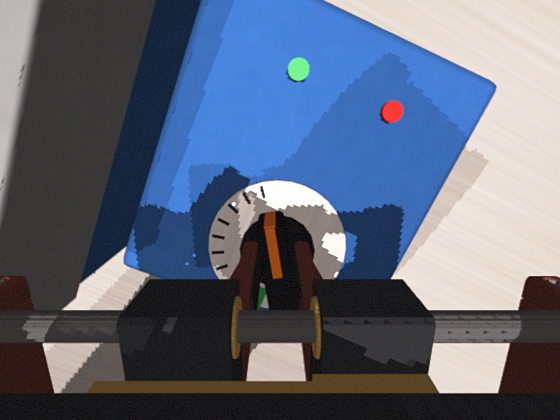

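The mark lies counter-clockwise of the pointer, and I turned the knob clockwise into its upper stop. The hood wasn't touched, so I'll reverse.

Request:
{"name": "apply_moves", "arguments": {"series": [[[0,0,0,0,0,-8,0],[0,0,0,0,0,-8,0],[0,0,0,0,0,-8,0],[0,0,0,0,0,-8,0],[0,0,0,0,0,-8,0],[0,0,0,0,0,-8,0],[0,0,0,0,0,-8,0],[0,0,0,0,0,-8,0],[0,0,0,0,0,0,0]]]}}

```text
t: 6.25
ee_pos: [626.7, -136.6, 99.2]
orientation: [2.22, 2.222, 0.0]
ft_force: [1.5, -0.2, -1.0]
width: 15.9
```

Request:
{"name": "apply_moves", "arguments": {"series": [[[0,0,0,0,0,-8,0],[0,0,0,0,0,-8,0],[0,0,0,0,0,-8,0],[0,0,0,0,0,-8,0],[0,0,0,0,0,-8,0],[0,0,0,0,0,-8,0],[0,0,0,0,0,-8,0],[0,0,0,0,0,-8,0],[0,0,0,0,0,-8,0],[0,0,0,0,0,-8,0],[0,0,0,0,0,0,0]]]}}

```text
t: 7.35
ee_pos: [623.6, -139.3, 99.2]
orientation: [-0.273, -3.125, 0.006]
ft_force: [-11.0, -12.9, 6.5]
width: 15.8
```

```bash
python3 - <<'E'
from h import *
W=ctrl.get_image("wrist");o=ctrl.get_obs();print(o["ee_pos"],o["qpos"],o["ft_force"],o["width"],R.from_rotvec(o["orientation"]).as_matrix()[:2,0])
cv2.imwrite("pics/w3.png",W["img"])
E
```

```text
[ 623.56909435 -139.29385166   99.13807253] [-0.23631652  0.61657583  1.67115103 -0.00594614  0.85849722 -1.62596928] [-11.04293655 -13.41782798   7.86212534] 15.77767737992623 [-0.98431932  0.1763283 ]
```

View pics/w3.png

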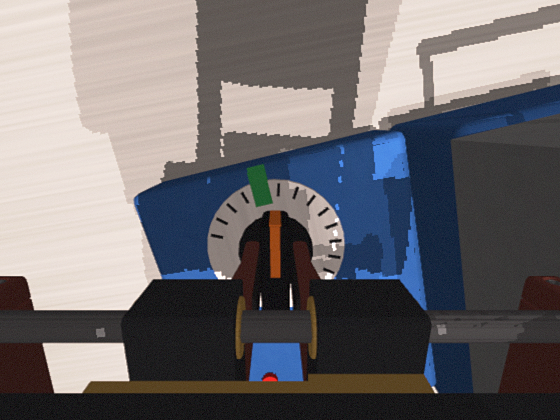

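Now the pointer (275,214) is about 14–16° short of the green mark (260,186). The side force suggests the tool is off the knob axis, so I'll relax the command first and then turn further.

Request:
{"name": "apply_moves", "arguments": {"series": [[[0.25,-0.3,0,0,0,0,0],[0,0,0,0,0,0,0],[0,0,0,0,0,0,0]]]}}

```text
t: 7.7
ee_pos: [623.3, -139.6, 99.1]
orientation: [-0.276, -3.129, 0.001]
ft_force: [-2.2, -4.4, 1.3]
width: 15.5
```

```bash
cat > k.py <<'E'
from h import *
W=ctrl.get_image("wrist");o=ctrl.get_obs();M=R.from_rotvec(o["orientation"]).as_matrix();print(o["t"],o["ee_pos"],o["ft_force"],o["moment"],o["width"],M[:2,0])
h=cv2.cvtColor(W["img"],cv2.COLOR_BGR2HSV)
g=blobs(W,(45,100,60),(80,255,255),(200,120,340,280),1)[0][0][1]
r,m=blobs(W,(5,130,80),(20,255,255),(255,195,300,282),1)
l=cv2.fitLine(cv2.findNonZero(m),2,0,.01,.01).ravel();P=[plane(W,(l[2]+s*l[0],l[3]+s*l[1]),99)[:2] for s in(-25,25)]
a=P[0]-P[1];a*=np.sign(a@M[:2,0])
G=plane(W,g,57)[:2];k=np.zeros(h.shape[:2],np.uint8);k[172:275,200:350]=255
n=cv2.inRange(h,(0,0,70),(179,70,255))&k
e=cv2.fitEllipse(cv2.convexHull(max(cv2.findContours(n,0,2)[0],key=cv2.contourArea)));C=plane(W,e[0],57)[:2]
deg=lambda v:np.degrees(np.arctan2(v[1],v[0]))%360
print("ellipse",e,"C",C,"G",G,"green dist",np.linalg.norm(G-C))
print("pointer dir",deg(a),"tool x",deg(M[:2,0]),"green from C",deg(G-C),"green from tcp",deg(G-o["ee_pos"][:2]))
E
python3 k.py
```

```text
7.75 [ 623.30197138 -139.54274528   99.15798967] [-2.10327439 -5.02149531  1.84882516] [-1.00372268  0.30513398 -0.07805266] 15.800527788628067 [-0.98461823  0.17471934]
ellipse ((275.6517028808594, 243.6895751953125), (129.75732421875, 137.30575561523438), 90.37159729003906) C [ 626.11375401 -138.87469534] G [ 585.70696417 -142.13167308] green dist 40.537841191691754
pointer dir 170.37653304883554 tool x 169.93767381314714 green from C 184.60834682018944 green from tcp 183.93937479723556
```

Request:
{"name": "apply_moves", "arguments": {"series": [[[0,0,0,0,0,-7.2,0],[0,0,0,0,0,-7.3,0],[0,0,0,0,0,0,0],[0,0,0,0,0,0,0],[0,0,0,0,0,0,0]]]}}

```text
t: 8.25
ee_pos: [623.3, -140.3, 99.2]
orientation: [0.123, -3.139, 0.003]
ft_force: [-3.1, -8.3, 0.9]
width: 15.7
```

```bash
python3 k.py
```

```text
8.3 [ 623.28582524 -140.36093149   99.18636034] [-2.0081213  -9.07828042  2.24160609] [-1.65599077  0.31863186 -0.05516912] 15.866998780999321 [-0.99694523 -0.07810137]
ellipse ((275.6105041503906, 243.6209716796875), (129.8413848876953, 137.3423309326172), 89.96836853027344) C [ 626.08841661 -139.47922523] G [ 585.81076574 -142.06439093] green dist 40.360528252698096
pointer dir 185.04422886335882 tool x 184.47944140525874 green from C 183.67241357194567 green from tcp 182.6026349030192
```

Pointer within about 1° of zero. I'll release, rise and recheck from above, well clear of the hood.

Request:
{"name": "apply_moves", "arguments": {"series": [[[0,0,0,0,0,0,0.6],[0,0,0,0,0,0,0.6],[0,0,0,0,0,0,0.6],[0,0,0,0,0,0,0.6],[0,0,-3,0,0,0,0.6],[0,0,-4,0,0,0,0.6],[0,0,-4,0,0,0,0.6],[0,0,-4,0,0,0,0.6],[0,0,0,0,0,0,0.6]]]}}

```text
t: 9.2
ee_pos: [626.7, -139.5, 255.6]
orientation: [-0.123, 3.129, -0.004]
ft_force: [-0.3, -0.2, -0.7]
width: 52.6
```

```bash
python3 - <<'E'
from h import *
W=ctrl.get_image("wrist");o=ctrl.get_obs();print(o["t"],o["ee_pos"],o["ft_force"],o["width"],o["qpos"])
cv2.imwrite("pics/w4.png",W["img"])
for c,lo,hi in(("orange",(5,130,80),(20,255,255)),("green",(45,100,60),(80,255,255)),("red",(0,150,80),(4,255,255)),("yel",(22,120,80),(33,255,255))):
    print(c,blobs(W,lo,hi,None,4,15)[0])
E
```

```text
9.25 [ 625.21413156 -139.19383227  252.51989675] [-0.49097204  0.45247068 -0.74723041] 52.72738813384881 [-2.37728900e-01  4.26593245e-01  1.58474795e+00  2.11477470e-04
  1.12395357e+00 -1.88723511e+00]
orange [(229, [159.1, 330.6], [156, 303, 10, 53]), (158, [275.0, 182.4], [273, 167, 5, 32]), (77, [393.8, 336.4], [392, 324, 4, 28])]
green [(193, [276.0, 152.5], [272, 142, 9, 22]), (74, [298.7, 273.1], [294, 269, 10, 9])]
red [(54, [250.4, 272.4], [247, 269, 8, 8])]
yel [(825, [496.6, 251.4], [436, 243, 124, 37])]
```

View pics/w4.png

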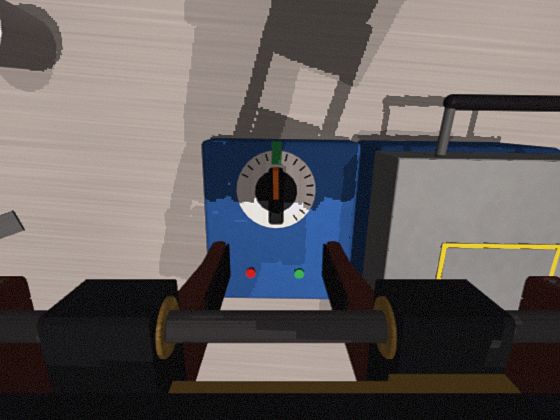

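Pointer (275,182) lines up with the green mark (276,152), so the knob is at zero and the hood is still shut. Now to above the bar.

Request:
{"name": "apply_moves", "arguments": {"series": [[[1.78,3.77,0,0,0,0,0.45],[1.78,3.77,0,0,0,0,0.45],[1.78,3.77,0,0,0,0,0.45],[1.78,3.77,0,0,0,0,0.45],[1.78,3.77,0,0,0,0,0.45],[0,0,0,0,0,8,0.45],[0,0,0,0,0,8,0.45],[0,0,0,0,0,8,0.45],[0,0,0,0,0,8,0.45],[0,0,0,0,0,8,0.45],[0,0,0,0,0,8,0.45],[0,0,0,0,0,8,0.45]]]}}

```text
t: 10.45
ee_pos: [518.9, 42.0, 247.5]
orientation: [-1.372, -2.823, 0.002]
ft_force: [0.8, 0.2, 0.2]
width: 39.6
```

Request:
{"name": "apply_moves", "arguments": {"series": [[[0,0,0,0,0,8,0.45],[0,0,0,0,0,8,0.45],[0,0,0,0,0,8,0.45],[0,0,0,0,0,8,0.45],[0,0,0,0,0,2.2,0.45],[0,0,0,0,0,0,0.45]]]}}

```text
t: 11.05
ee_pos: [519.1, 42.0, 247.7]
orientation: [-2.135, -2.302, 0.003]
ft_force: [0.0, 0.1, 0.6]
width: 39.4
```

```bash
python3 - <<'E'
from h import *
W=ctrl.get_image("wrist");o=ctrl.get_obs();M=R.from_rotvec(o["orientation"]).as_matrix();print(o["t"],o["ee_pos"],M[:2,:2],o["width"],o["qpos"])
cv2.imwrite("pics/w5.png",W["img"]);print(W["cam_to_world"].round(3).tolist())
for c,lo,hi in(("red",(0,150,80),(6,255,255)),("yel",(22,120,80),(33,255,255))):
    print(c,blobs(W,lo,hi,None,4,15)[0])
E
```

```text
11.1 [519.18737908  41.94180919 247.93322203] [[-0.07608062  0.99709917]
 [ 0.99710166  0.07608073]] 39.40906234832864 [ 5.77073763e-02  2.57387650e-01  1.84703586e+00  1.08591580e-04
  1.03940152e+00 -1.85021121e-02]
[[0.997, 0.073, 0.016, 515.974], [0.074, -0.96, -0.27, 116.88], [-0.004, 0.271, -0.963, 394.625], [0.0, 0.0, 0.0, 1.0]]
red [(2128, [408.8, 31.2], [382, 3, 57, 56]), (16, [4.0, 277.6], [0, 277, 9, 2]), (15, [550.8, 277.7], [545, 277, 12, 3])]
yel [(1930, [487.9, 207.5], [420, 158, 132, 123]), (367, [400.7, 71.2], [367, 60, 53, 35]), (51, [419.7, 253.5], [417, 242, 7, 22]), (31, [418.6, 276.5], [415, 272, 10, 8])]
```

View pics/w5.png

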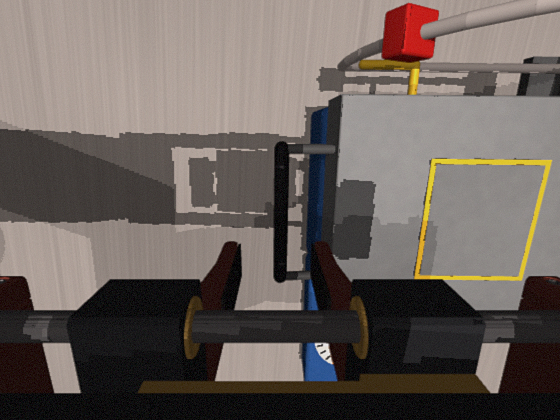

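Bar runs from (281,143) to (281,282) in the image, aligned with the fingers; clip around (409,31).

```bash
python3 - <<'E'
from h import *
W=ctrl.get_image("wrist")
m=cv2.inRange(W["img"],(0,0,0),(45,45,45));k=np.zeros_like(m);k[141:284,268:296]=255;m&=k
x,y,w,h=cv2.boundingRect(max(cv2.findContours(m,0,2)[0],key=cv2.contourArea));print(x,y,w,h)
a,b=plane(W,(281,143),150),plane(W,(281,282),150);d=a-b;print(a,b,"mid",(a+b)/2,np.linalg.norm(d),"yaw",np.arctan2(-d[0],d[1]))
w=[plane(W,p,162) for p in((433,160),(549,160),(524,278),(416,278))];print([v.round(0)[:2].tolist() for v in w],np.mean(w,0))
A=ctrl.get_image("scene");B=ctrl.get_image("top")
for c,lo,hi,bx in(("red",(0,150,80),(6,255,255),(320,170,345,195)),):
    p=blobs(A,lo,hi,bx,1)[0][0][1];q=blobs(B,lo,hi,(210,220,235,240),1)[0];print(p,q)
    P=tri(A,p,W,(408.8,31.2));print(P)
E
```

```text
273 141 23 141
[520.12374486 103.50111967 150.        ] [529.76671253 -16.05889737 150.        ] mid [524.9452287   43.72111115 150.        ] 119.94825759465353 yaw 0.08047957730029989
[[634.0, 100.0], [721.0, 107.0], [731.0, 10.0], [641.0, 3.0]] [681.68369031  55.05790769 162.        ]
[332.4, 183.1] [(58, [224.8, 230.1], [221, 225, 8, 10])]
(array([587.99457602, 172.4211073 , 194.24730567]), np.float64(4.475751798014))
```

Request:
{"name": "apply_moves", "arguments": {"series": [[[0.1,0.6,2,0,0,0,0.45],[0,0,3,0,0,0,0.45],[0,0,3,0,0,0,0.45],[0,0,2.3,0,0,0,0.45],[0,0,0,0,0,0,0.45],[0,0,0,0,0,0,0],[0,0,0,0,0,0,0],[0,0,0,0,0,0,0],[0,0,0,0,0,0,0],[0,0,0,0,0,0,0],[0,0,0,0,0,0,0],[0,0,0,0,0,0,0]]]}}

```text
t: 12.45
ee_pos: [522.8, 43.1, 146.8]
orientation: [-2.134, -2.3, 0.007]
ft_force: [-11.3, -2.1, 9.1]
width: 11.2
```

Request:
{"name": "apply_moves", "arguments": {"series": [[[0,-0.25,0,0,0,0,0],[0,0.3,-1.3,0,0,0,0],[0,0.3,-1.3,0,0,0,0],[0,0.4,-1.2,0,0,0,0],[0,0.4,-1.2,0,0,0,0],[0,0.55,-1.2,0,0,0,0],[0,0.55,-1.2,0,0,0,0],[0,0.7,-1.1,0,0,0,0],[0,0.7,-1.1,0,0,0,0],[0,0,0,0,0,0,0],[0,0,0,0,0,0,0]]]}}

```text
t: 13.55
ee_pos: [560.8, 45.6, 242.8]
orientation: [-2.135, -2.302, 0.005]
ft_force: [-8.8, -3.8, -0.7]
width: 11.3
```

```bash
cat > n.py <<'E'
from h import *
import sys
o=ctrl.get_obs();W=ctrl.get_image("wrist");A=ctrl.get_image("scene");B=ctrl.get_image("top");print(o["t"],o["ee_pos"],o["ft_force"],o["width"])
for n,I,bx in(("w",W,None),("s",A,(318,170,345,225)),("t",B,(205,190,245,245))):
    for c,lo,hi in(("red",(0,150,80),(6,255,255)),("yel",(22,120,80),(33,255,255))): print(n,c,blobs(I,lo,hi,bx,3,4)[0])
a=cv2.resize(A["img"][150:230,280:360],(400,400),interpolation=2)
cv2.imwrite(sys.argv[1],np.hstack([cv2.resize(a,(400,420)),W["img"][:,160:]])[:, :800])
E
python3 n.py pics/n1.png
```

```text
13.55 [560.77408591  45.6222193  242.76784285] [-8.84982325 -3.78272045 -0.72711119] 11.338904555847039
w red [(2264, [338.7, 29.7], [314, 0, 55, 58]), (7, [5.0, 277.1], [2, 277, 7, 2]), (4, [549.5, 277.0], [548, 277, 4, 1])]
w yel [(1398, [497.6, 202.3], [442, 164, 116, 146]), (494, [394.6, 55.6], [367, 39, 45, 43]), (253, [493.1, 301.7], [461, 292, 62, 19])]
s red [(40, [332.4, 183.0], [329, 180, 8, 7])]
s yel [(28, [332.8, 198.0], [330, 191, 5, 13])]
t red [(56, [224.6, 230.1], [221, 225, 8, 10])]
t yel [(27, [225.9, 216.4], [224, 213, 7, 12])]
```

View pics/n1.png

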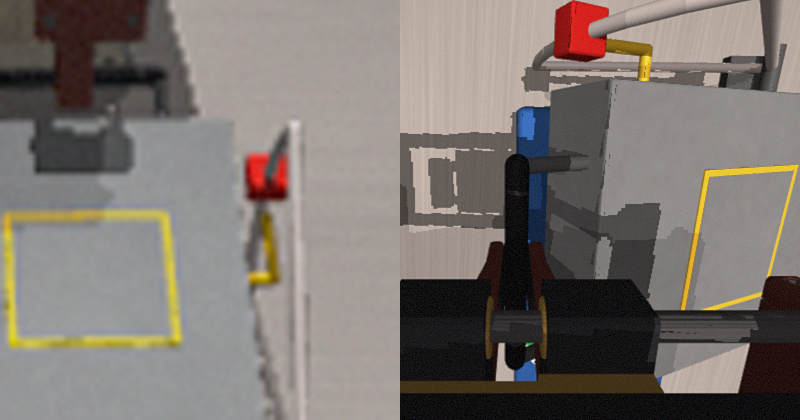

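```bash
cat > a.py <<'E'
from h import *
yaw=.075;X=np.array([np.cos(yaw),np.sin(yaw),0]);Y=np.array([-np.sin(yaw),np.cos(yaw),0]);Z=np.array([0,0,1.])
bar=np.array([523.,43.7,150]);H=bar+257*X-50*Z
def cut(I,p,y=125):
    o,d=ray(I,*p);t=(y-(o-H)@Y)/(d@Y);q=o+t*d-H;f,z=-q@X,q@Z;return np.hypot(f,z).round(1),np.arctan2(z,f).round(4)
def pt(r,th,y=125): return H-r*np.cos(th)*X+r*np.sin(th)*Z+y*Y
if __name__=="__main__":
    o=ctrl.get_obs();g=o["ee_pos"]+[0,0,5]-H
    print("theta from tcp",np.arctan2(g[2],-g@X)-np.arctan2(50,257),"r",np.hypot(g@X,g[2]))
    for n in("wrist","scene","top"):
        I=ctrl.get_image(n)
        bx=dict(wrist=(300,0,440,90),scene=(318,170,345,225),top=(205,190,245,245))[n]
        r=blobs(I,(0,150,80),(6,255,255),bx,1)[0][0];y,m=blobs(I,(22,120,80),(33,255,255),bx,1)
        print(n,"clip",r[1],cut(I,r[1]),"needle px",y[0][1:],"pred: clipc",[proj(I,pt(203,t)).round(1).tolist() for t in(.42,.46,.5)],"needle tip",[proj(I,pt(190,t)).round(1).tolist() for t in(.36,.4,.44)])
        p=cv2.findNonZero(m).reshape(-1,2);c=np.array([cut(I,q)[0] for q in p]);k=c>np.percentile(c,85)
        print("   needle outer end",p[k].mean(0),cut(I,p[k].mean(0)))
E
python3 a.py
```

```text
theta from tcp 0.3995001680257797 r 264.33814958185457
wrist clip [339.2, 29.4] (np.float64(206.6), np.float64(0.4878)) needle px ([395.1, 55.4], [367, 39, 45, 43]) pred: clipc [[329.9, 36.4], [338.0, 32.8], [347.2, 29.1]] needle tip [[337.5, 43.1], [344.1, 40.2], [351.6, 37.2]]
   needle outer end [373.36486486  43.28378378] (np.float64(168.0), np.float64(0.4051))
scene clip [332.3, 183.2] (np.float64(216.2), np.float64(0.3943)) needle px ([332.9, 198.1], [330, 191, 6, 13]) pred: clipc [[333.0, 185.5], [333.5, 184.1], [333.9, 182.8]] needle tip [[333.0, 190.9], [333.3, 189.5], [333.7, 188.2]]
   needle outer end [331.2 196.2] (np.float64(197.4), np.float64(0.1822))
top clip [224.6, 230.2] (np.float64(198.2), np.float64(0.4023)) needle px ([225.8, 216.5], [224, 213, 7, 12]) pred: clipc [[224.5, 231.0], [224.1, 229.7], [223.6, 228.3]] needle tip [[224.9, 229.1], [224.6, 228.0], [224.2, 226.8]]
   needle outer end [224.4 221.6] (np.float64(167.0), np.float64(0.3994))
```

Request:
{"name": "apply_moves", "arguments": {"series": [[[0,0.4,-0.7,0,0,0,0],[0,0.4,-0.7,0,0,0,0],[0,0.1,0,0,0,0,0],[0,0,0,0,0,0,0],[0,0,0,0,0,0,0]]]}}

```text
t: 14.35
ee_pos: [570.2, 46.2, 256.5]
orientation: [-2.135, -2.302, 0.004]
ft_force: [-7.7, -4.9, -1.6]
width: 11.3
```

```bash
python3 a.py; python3 - <<'E'
from h import *
from a import *
W=ctrl.get_image("wrist");o=ctrl.get_obs();print(o["t"],o["ee_pos"],o["ft_force"],o["width"])
c=W["img"][0:100,290:450].copy();c=cv2.resize(c,(800,500),interpolation=2)
for p in(pt(190,.47),pt(150,.47),pt(190,.44),pt(190,.5)):
    q=(proj(W,p)-[290,0])*5;cv2.circle(c,tuple(int(v) for v in q),3,(255,0,255),-1)
cv2.imwrite("pics/n2.png",c)
E
```

```text
theta from tcp 0.4638983743874874 r 264.7528558676203
wrist clip [320.3, 36.0] (np.float64(205.9), np.float64(0.4922)) needle px ([379.5, 55.3], [345, 39, 55, 43]) pred: clipc [[311.2, 42.2], [318.0, 39.2], [325.8, 36.0]] needle tip [[319.7, 48.1], [325.3, 45.6], [331.6, 42.9]]
   needle outer end [352.45679012  43.38271605] (np.float64(177.1), np.float64(0.467))
scene clip [332.3, 183.1] (np.float64(216.5), np.float64(0.3952)) needle px ([333.3, 196.9], [330, 188, 6, 15]) pred: clipc [[333.0, 185.5], [333.5, 184.1], [333.9, 182.8]] needle tip [[333.0, 190.9], [333.3, 189.5], [333.7, 188.2]]
   needle outer end [331.16666667 196.66666667] (np.float64(196.8), np.float64(0.1741))
top clip [224.7, 230.0] (np.float64(196.3), np.float64(0.3904)) needle px ([225.8, 214.4], [224, 212, 6, 9]) pred: clipc [[224.5, 231.0], [224.1, 229.7], [223.6, 228.3]] needle tip [[224.9, 229.1], [224.6, 228.0], [224.2, 226.8]]
   needle outer end [224.33333333 221.66666667] (np.float64(168.1), np.float64(0.4085))
14.55 [570.1457335   46.24238459 256.47861336] [-6.91827145 -4.14274193 -0.17073331] 11.107486560433532
```

View pics/n2.png

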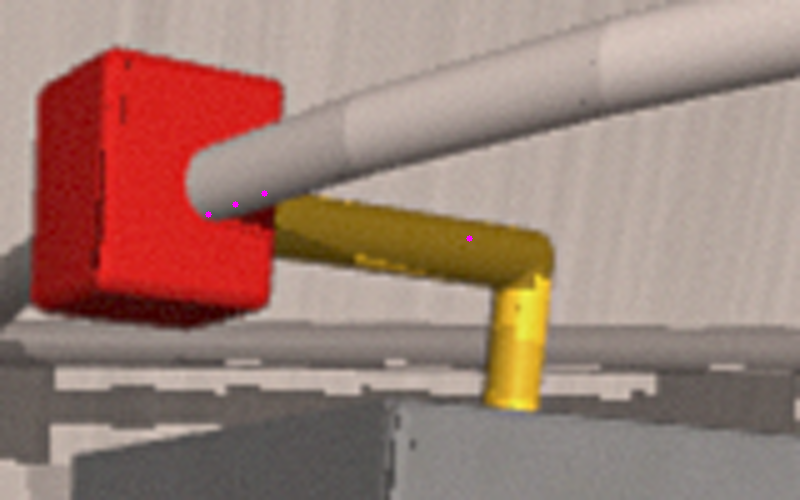

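The clip's upper end face shows at crop corners (280,90),(268,305),(112,48),(98,295); the needle runs toward its inner edge. I'll turn the face centre into the clip angle.

```bash
python3 - <<'E'
from a import *
W=ctrl.get_image("wrist");u=lambda p:(290+p[0]/5,p[1]/5)
f=np.mean([(280,90),(268,305),(112,48),(98,295)],0);r,t=cut(W,u(f));print("face",r,t,"clip",t-9/203)
for p,y in(((280,90),138),((268,305),112),((112,48),138),((98,295),112)):
    r,t=cut(W,u(p),y);print(r,t)
for p in((290,226),(400,240),(520,257)):print("needle",cut(W,u(p)))
# outer strip lower edge = lower end face outer edge
for p,y in(((40,95),138),((33,303),112)):print("low face outer",cut(W,u(p),y))
E
```

```text
face 200.7 0.4946 clip 0.45026502463054185
185.2 0.4786
190.5 0.5129
212.0 0.4913
212.6 0.4882
needle (np.float64(176.7), np.float64(0.4379))
needle (np.float64(157.9), np.float64(0.4379))
needle (np.float64(135.0), np.float64(0.432))
low face outer (np.float64(211.4), np.float64(0.4063))
low face outer (np.float64(217.1), np.float64(0.4525))
```

Clip comes out near 0.46 rad and the hood near 0.455–0.464 rad, where the tolerance is 0.047. I'll nudge up slightly, settle, and check the whole scene.

Request:
{"name": "apply_moves", "arguments": {"series": [[[0,0.05,-0.1,0,0,0,0],[0,0,0,0,0,0,0],[0,0,0,0,0,0,0],[0,0,0,0,0,0,0],[0,0,0,0,0,0,0],[0,0,0,0,0,0,0]]]}}

```text
t: 15.2
ee_pos: [570.8, 46.3, 257.4]
orientation: [-2.136, -2.302, 0.004]
ft_force: [-6.7, -4.5, -1.7]
width: 11.1
```

```bash
python3 a.py | head -1; python3 - <<'E'
from h import *
o=ctrl.get_obs();print(o["t"],o["ee_pos"],o["ft_force"],o["width"],abs(o["qvel"]).max())
A=ctrl.get_image("scene");B=ctrl.get_image("top");old=[cv2.imread(f"pics/{n}0.png") for n in("scene","top")]
for I,J,bs in((A,old[0],((145,180,175,218),(380,170,408,216),(392,218,420,252))),(B,old[1],((395,245,428,275),(138,265,170,290),(143,205,175,233),(216,222,232,238)))):
    print([float(cv2.absdiff(I["img"],J)[y0:y1,x0:x1].mean().round(2)) for x0,y0,x1,y1 in bs])
cv2.imwrite("pics/f.png",np.hstack([cv2.resize(A["img"][150:270,140:430],(464,400)),cv2.resize(B["img"][160:270,290:355],(240,400),interpolation=2)]))
E
```

```text
theta from tcp 0.4681826584886879 r 264.7717493478494
15.35 [570.83320886  46.2720686  257.40809381] [-6.31916543 -5.04132213 -2.24546614] 11.295271913069268 0.0013633256333335736
[4.94, 2.25, 2.39]
[1.91, 2.32, 2.1, 11.24]
```

View pics/f.png

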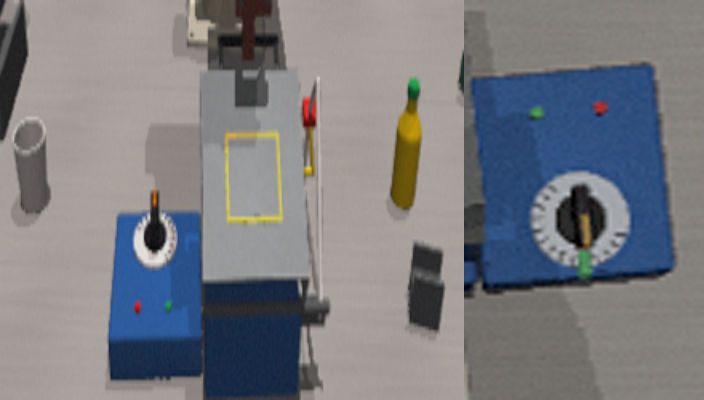

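The pointer is at the green mark, the needle is at the red clip, the loose items haven't moved and the arm is still. Handing in.

```bash
python3 -c "
from workcell import ctrl
print(ctrl.close_job())"
```

```text
the job is handed in; nothing more can be done
None
```

The knob is at zero and the hood is held open at the red clip. I handed the job in at about 15 s of the 70 s allowed, and no verdict is reported back.

**Knob:** I first turned it the wrong way, clockwise into its upper stop, with the hood still shut. I then turned it back to the green mark. The wrist camera put it about 1° (0.02 rad) from zero while I held it, and the last top view still shows the pointer on the mark.

**Hood:** I gripped the bar from above (11.3 mm finger opening) and raised it along the hinge arc. The last arm reading puts the hood at 0.468 rad. My clip measurements came mostly to about 0.46 rad, so the needle should be within about 2–3 mm of the clip's middle.

**Loose items:** the bottle, offcut and tin look unmoved in the top and scene cameras. The arm was still at the last check.

**What disagreed:**
- Single-camera estimates of the clip angle ranged from about 0.445 to 0.49 rad. Two scene- and top-camera readings, poorly placed for this, gave about 0.40 rad and I left them out.
- Needle readings from the wrist picture ranged from 0.43 to 0.47 rad. The allowed error is 0.047 rad, so I didn't take the needle's fit any finer than that.
- The bar's measured distance from the hinge was 265 mm instead of 262 mm, which could be calibration error or slight sliding in the grip.
- The picture around the clip changed between the first and last top views, which I put down to the needle arriving there. The clip's own position in the top and scene views stayed within a fraction of a pixel up to the last small nudge.

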